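Seat a post foot on the welding fixture's pin and hold it down

TASK

Get the welding fixture ready and hold the aluminium post foot in it for the welder: twist the fixture's black release knob clockwise to its stop and let it spring back, so that the locating pin jumps up. Then take the post foot by its square stub, bring it over the fixture with its plate's long side along the back stop, and work it about over the pin, which it hides, until the hole in its underside drops on. Press it fully home on the rest pads, against the two sprung copper contacts, and finish there still gripping it and holding it down; leave the calliper and the loose bolt where they lie.

Things in the scene. Friction and masses are not known exactly. Their poses are not given: they have to be found in the camera images.
- fixture: Grey steel welding fixture, fixed to the table, 116 x 216 mm, 36 mm high to its top face. Origin on the table under the locating pin's axis; z up, x points to its back stop, y along the back stop. Two steel rest pads, tops 40 mm above the table, lie at y = +43 and -43 mm (each 66 mm along x, 16 mm along y). The body spans y = -133 to +83 mm.
- seat (a point): Point on the locating pin's axis at the height of the rest pads (40 mm above the table), where the middle of the post foot's underside must come. Axes as the fixture's.
- stop_face (a point): Middle of the top edge of the back stop's face: 37.5 mm behind the pin's axis (1.5 mm behind the edge of a seated plate) and 54 mm above the table, 4 mm higher than the raised pin's tip. The stop is a steel bar 104 mm long, 14 mm thick. Axes as the fixture's.
- pin (a joint): Locating pin's rise, m: 0 = latched down, tip level with the fixture's top face; 0.014 = up, tip 10 mm above the rest pads. It is 12 mm thick with a 4 mm bevelled nose, 6 mm wide at the tip. The knob, beyond about 0.72 rad, frees its latch and a spring lifts it; once the knob is back the latch also keeps the pin from being pushed down (1 mm of play).
- knob (a joint): Turn of the release knob, rad: 0 = rest, 0.9 = stop, growing clockwise seen from above. A spring returns it from any angle (0.03 N m at rest, 0.075 N m at the stop).
- knob_grip (a point): Middle of the knob's black grip bar, on the knob's vertical axis, 61 mm above the table, at y = -100 mm on the fixture. The bar is 46 mm long, 12 mm thick, 21 mm high (50 to 71 mm above the table); at rest it lies along the fixture's x. The point turns with the knob: its x runs along the bar. Beneath it a 38 mm disc (top 52 mm).
- contact_a (a joint): Sprung copper earth contact, 10 mm thick, on the fixture at y = +24 mm: 0 = free, top 4 mm above the rest pads; 0.004 m = pressed level with them. 2.2 N to start it, 5 N fully down. The post foot's weight alone does not sink the two contacts: they need about 10 N in all, the weight included.
- contact_b (a joint): The other copper contact, the same, at y = -24 mm on the fixture.
- stub_mid (a point): Post foot: loose aluminium part of 0.18 to 0.35 kg, a plate 72 mm (its x) by 110 mm (its y), 8 mm thick, with a closed square stub 40 x 40 mm standing on its middle up to 71 mm above the underside. This point is the middle of the stub, 40 mm above the underside; z up.
- foot_hole (a point): Middle of the post foot's underside, the mouth of its locating hole: 13.5 mm across with a 1.5 mm bevel, through the plate into the hollow stub, so it cannot be seen from above. A half turn of the part makes no difference.
- calliper: Steel calliper, 63 x 220 x 6 mm, lying near the long pipe; bystander, origin under its middle.
- bolt_0: Hexagon bolt, 14 x 56 x 16 mm, lying on the table; bystander, origin under its middle.
Mind the look-alikes: they are no part of the job. There is more than one size of the part that bears stub_mid; the job needs the largest.

How it is judged:
By the outcome, as a careful person would: the job done as asked, in the order asked, and still so for the second after the job is handed in, while the arm keeps its last pose, push and grip.
It also fails if it takes over 61 s, if anything falls off the work surface, if the arm or the gripper's body presses on something with over 40 N, if the wrist force passes 120 N, or if a joint passes its speed limit or range.

ROBOT

A 7-joint arm with a two-finger parallel gripper is mounted at the origin on a cart in front of the work surface, level with it; the furniture and walls round the work are solid. World frame = base frame: x ahead of the robot, y to its left, z up, the work surface at z = 0. Lengths are in m, angles in rad, forces in N, time in s.
With the tool pointing down it reaches from about 0.4 to 0.85 m from the base axis. Payload 6.9 kg.
Tool frame: the origin (TCP) lies on the centre line of the jaws, within the pads' length; the fingertips stand 8 mm ahead of it and the grasp point (between the pads) lies 11 mm behind it; y points along the fingers, z is the direction in which the jaws open and shut, and the axes are right-handed (so a half turn about y gives the same grasp; the last joint's range is limited). The gripper opens to 85 mm and grips with 20 to 120 N. Pads are 22 mm wide; open, the fingers measure 114 mm over their backs; the gripper's body (76 mm by 85 mm) begins 54 mm behind the grasp point. The pads swing forward as they close: fully open they stand 13 mm farther back than shut.
Start: joints at [1.438, 0.507, -0.238, 1.5, 0.126, 1.149, -0.155], TCP at [0.148, -0.607, 0.201] pointing down, gripper open.
Joint ranges: [-3.08, 3.08], [-0.24, 2.05], [-1.43, 1.35], [0, 2.5], [-1.52, 4.66], [0.17, 1.96], [-2.89, 2.89]. Speed limits (rad/s): [2.39, 2.39, 3.14, 3.14, 3.14, 3.14, 3.14].

INTERFACE

Orientations are given as [roll, pitch, yaw] about the fixed x, y, z axes, in that order (R = Rz(yaw) Ry(pitch) Rx(roll)).
In Python, from plant import env, imaging, job, nets gives the robot as it stands.
- The arm moves only by the tool step_arm, never from a script. Its argument "increments" is a list of rows, each a list of 6 numbers: the shift along the world's x, y, z in cm, then the turn, a rotation vector about the world's x, y, z in degrees. In form: [[x, y, z, ax, ay, az], ...]. A call has 1 to 12 rows; each row shifts and turns the commanded pose from where the row before left it; what a row does not reach is not made up. A row lasts 1/8 s, in which the tool goes at most 62.5 mm and 10.7 degrees, less where a joint would pass 70% of its speed; a pose out of reach is approached as far as the arm can. A call is refused whole if a number of a shift passes 6.25 or a number of a turn 10.7, either way. A call with a gripper value outside its range is refused whole. "fingers" is the closure, from 0 (fully open) to 1 (shut), set as the call begins (left out, the last holds). The fingers move at their own pace and stop on an object; "newtons" is the grip in N (left out, the last holds). Time passes only in rows, so rows that do not move let the fingers close. It gives the time, the measured TCP pose, the force and the opening at its end, in the units of the state.
- env.observe(): the state, without advancing time (a new reading comes with each control period).
- imaging.camera(name): name is "scene" or "side" or "wrist"; returns the picture (480x640x3 uint8, red, green, blue); there is no depth.
- imaging.camera_model(name): a dict with "camera_matrix" (3x3 intrinsics, pixels), "R" (3x3) and "t" (3): a world point X has camera coordinates R X + t; the wrist camera has in their place "tool_from_camera" (4x4, takes a point from camera to tool coordinates, whose origin is the TCP and whose axes are the tool frame's). Camera axes: x right, y down, z forward; pixel columns grow to the right and rows downward; lengths in m; the calibration is good to about 2 mm. A picture is of the moment at which its call begins: read the wrist's pose just before it. camera_model takes no time and is no camera call.
- job.close_job(): hands the job in, once; it reports no verdict.
Trained networks look in the newest picture that a camera, given by its name, has taken for a name from the list of things; names that differ only in an ending like _2 or _b are one class to them, and where a whole thing is asked for, a point or a joint stands for the part that bears it (a point fixed in the world has none). Each returns a list of dicts, best first, with "score" (0 to 1); they miss things now and then, are a little off and sometimes report something else, mostly with a low value. They report only what shows in the picture. A call takes as long as a camera call. They do not tell look-alikes from the thing itself.
- nets.spot_in(thing, camera): "centre" ([row, column] in pixels, amid what is visible of it).
- nets.silhouettes(thing, camera): "pixels" (480x640 bool, what is visible of it) and "centre" ([row, column] in pixels, amid what is visible of it).
The state is a dict: "time": time; "joint_positions": joint angles; "joint_velocities": joint speeds; "joint_efforts": joint torques, N m; "tcp_pos": TCP position; "eef_rot": TCP orientation; "ft_force": force on the tool from outside, world axes, zero at the start; "ft_torque": the same for the moment, N m; "grip_width": opening from 0.0 (shut) to 1.0 (fully open).
Only numpy, scipy, OpenCV 4.12 (cv2) and the standard library are available. Lean on these libraries where they do the work, as an engineer would, in place of code of your own. Each camera call takes 0.05 s, during which the arm holds its last target.

## Working session

There is one attempt and no reset: what is moved stays moved. The work goes in short steps, Python scripts to look and compute and a tool call to move; the robot and the scene stay as the last step left them, time stands still between calls to the robot, and variables do not carry over. Pictures are saved under pics/ and viewed, and the job is handed in when it is done.

Besides the shell and the picture viewer there is one more tool, called after ">>>" as name(argument=value, ...), one argument or row to a line, values as JSON. step_arm: Moves the arm, as the interface text tells. Its arguments: {"type":"object","properties":{"increments":{"type":"array","items":{"type":"array","items":{"type":"number"}}},"fingers":{"type":"number"},"newtons":{"type":"number"}},"required":["increments"]}

```bash
mkdir -p pics; python3 - <<'E'
from plant import env, imaging, job, nets
import cv2
s=env.observe(); print({k:(v if not hasattr(v,'round') else v) for k,v in s.items()})
for n in ["scene","side","wrist"]:
    im=imaging.camera(n); cv2.imwrite(f"pics/{n}0.png",im[:,:,::-1]); 
    m=imaging.camera_model(n); print(n,m)
E
```

```text
{'time': 0.0, 'joint_positions': array([ 1.43749208,  0.508332  , -0.23752411,  1.50113267,  0.1257186 ,
        1.14888965, -0.15476529]), 'joint_velocities': array([ 1.44417662e-03, -2.90717343e-05,  2.06564168e-03,  8.88731289e-04,
       -6.59320354e-04, -1.68904512e-03, -7.81518446e-04]), 'joint_efforts': array([-6.55088570e-04, -6.20603585e+01, -2.18699791e+00, -2.49653774e+01,
        1.27074044e-02,  1.19919723e-02, -2.58900366e-05]), 'tcp_pos': array([ 0.14762452, -0.60674759,  0.20033338]), 'eef_rot': array([-1.57256576e+00, -4.97320777e-05, -2.90272933e+00]), 'ft_force': array([-0.13943751, -0.49724972,  0.7446472 ]), 'ft_torque': array([ 0.02025282, -0.00941028,  0.00533321]), 'grip_width': 1.0005297080626099}
scene {'camera_matrix': array([[565.03574151,   0.        , 321.95669108],
       [  0.        , 565.03574151, 240.76058135],
       [  0.        ,   0.        ,   1.        ]]), 'R': array([[-0.67345181, -0.73885462, -0.02359051],
       [-0.35013363,  0.34692067, -0.87008764],
       [ 0.65105231, -0.57770226, -0.4923322 ]]), 't': array([0.34587904, 0.26701274, 0.
[... 231 characters left out ...]
.00590512],
       [-0.41338798,  0.54274292, -0.73112277],
       [ 0.43610137, -0.58684834, -0.68222037]]), 't': array([0.40867367, 0.28195821, 1.04801624])}
wrist {'camera_matrix': array([[418.79998082,   0.        , 316.84981287],
       [  0.        , 418.79998082, 241.91365637],
       [  0.        ,   0.        ,   1.        ]]), 'tool_from_camera': array([[-1.56477226e-04,  9.57221184e-01,  2.89357186e-01,
        -7.44821968e-02],
       [ 1.30051341e-03, -2.89356750e-01,  9.57220445e-01,
        -1.73392154e-01],
       [ 9.99999142e-01,  5.26096101e-04, -1.19960124e-03,
        -1.43752711e-03],
       [ 0.00000000e+00,  0.00000000e+00,  0.00000000e+00,
         1.00000000e+00]])}
```

View pics/scene0.png

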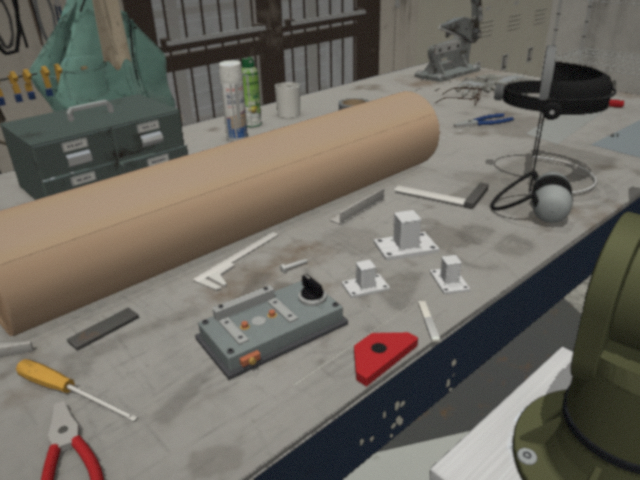

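View pics/side0.png

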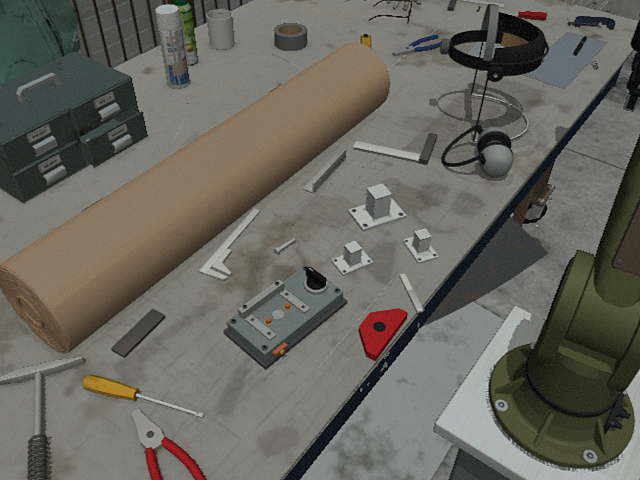

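View pics/wrist0.png

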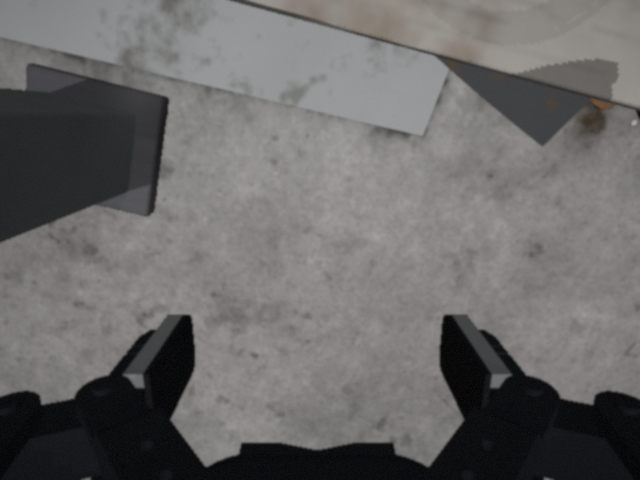

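Scene/side show: fixture around (270,325)/(285,315), knob (312,290)/(316,278); the largest post foot at (405,235)/(377,208), two smaller look-alikes near it.

```bash
cat > h.py <<'E'
import numpy as np, cv2
from plant import env, imaging, job, nets
from scipy.spatial.transform import Rotation as Ro
def cam(n, st=None):
    m=imaging.camera_model(n); K=m["camera_matrix"]
    if n=="wrist":
        st=st or env.observe()
        T=m["tool_from_camera"]; Rt=Ro.from_euler('xyz',st['eef_rot']).as_matrix()
        Rwc=Rt@T[:3,:3]; c=Rt@T[:3,3]+st['tcp_pos']
        return K,Rwc.T,-Rwc.T@c
    return K,m["R"],m["t"]
def onplane(c,px,z):  # px=(col,row)
    K,R,t=c; d=R.T@np.linalg.solve(K,[px[0],px[1],1.]); o=-R.T@t
    return o+d*(z-o[2])/d[2]
def proj(c,X):
    K,R,t=c; q=(np.atleast_2d(X)@R.T+t)@K.T; return q[:,:2]/q[:,2:]
def tri(obs):
    A=[];b=[]
    for c,px in obs:
        K,R,t=c; u=np.linalg.solve(K,[px[0],px[1],1.])
        for i in (0,1):
            A.append(R[i]-u[i]*R[2]); b.append(u[i]*t[2]-t[i])
    s=np.linalg.lstsq(np.array(A),np.array(b),rcond=None); return s[0]
E
python3 - <<'E'
from h import *
zs=dict(knob_grip=.061,contact_a=.044,pin=.036,stub_mid=.04,stop_face=.054,fixture=.03,calliper=.003,bolt_0=.008)
for n in ["side","scene"]:
    im=imaging.camera(n)
    for th,z in zs.items():
        for d in nets.spot_in(th,n)[:4]:
            r,c=d['centre']; print(n,th,round(d['score'],2),round(c),round(r),onplane(cam(n),(c,r),z).round(3))
print(env.observe()['time'])
for n,b in (("side",(215,150,450,380)),):
    im=imaging.camera(n)
    cv2.imwrite("pics/zoom.png",cv2.resize(im[150:380,200:450,::-1],None,fx=3.2,fy=2.6,interpolation=cv2.INTER_CUBIC)[:598])
E
```

```text
side knob_grip 0.56 313 282 [0.462 0.079 0.061]
side stub_mid 0.96 355 261 [ 0.44  -0.031  0.04 ]
side stub_mid 0.78 376 211 [ 0.49  -0.184  0.04 ]
side stub_mid 0.75 420 248 [ 0.357 -0.143  0.04 ]
side stop_face 0.91 286 315 [0.456 0.166 0.054]
side fixture 0.7 285 315 [0.47  0.154 0.03 ]
side calliper 0.64 220 256 [0.694 0.095 0.003]
side bolt_0 0.68 280 248 [0.604 0.005 0.008]
scene knob_grip 0.72 309 289 [0.463 0.072 0.061]
scene contact_a 0.44 246 323 [0.481 0.184 0.044]
scene stub_mid 0.68 366 280 [ 0.439 -0.033  0.04 ]
scene stub_mid 0.66 405 238 [ 0.488 -0.193  0.04 ]
scene stub_mid 0.62 449 275 [ 0.353 -0.147  0.04 ]
scene stop_face 0.81 272 323 [0.444 0.163 0.054]
scene fixture 0.92 262 324 [0.477 0.156 0.03 ]
scene calliper 0.92 220 269 [0.696 0.093 0.003]
scene bolt_0 0.61 289 263 [ 0.614 -0.008  0.008]
1.05
```

View pics/zoom.png

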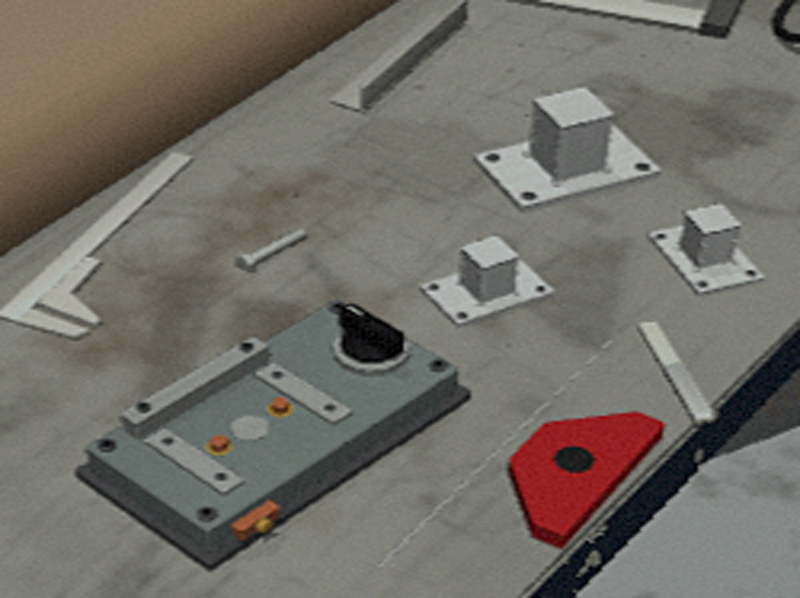

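```bash
python3 - <<'E'
from h import *
from scipy.optimize import least_squares
f=lambda x,y:(200+x/3.2,150+y/2.6)
F={(0,24,44):f(219,440),(0,-24,44):f(280,405),(0,0,36):f(250,427),(0,-100,52):f(371,352),(37.5,52,54):f(131,423),(37.5,-52,54):f(268,347)}
X=np.array(list(F))/1000.;P=np.array(list(F.values()));c=cam("side")
def T(p):
    co,si=np.cos(p[2]),np.sin(p[2]); return np.c_[co*X[:,0]-si*X[:,1]+p[0],si*X[:,0]+co*X[:,1]+p[1],X[:,2]]
r=least_squares(lambda p:(proj(c,T(p))-P).ravel(),[.47,.15,0.])
print(r.x,r.fun.round(1))
# foot: plate corners in zoom: left,bottom,right ; z=.008 and top stub
for q,z in (((474,157),.008),((525,205),.008),((660,170),.008),((566,105),.071)): print(onplane(c,f(*q),z).round(4))
for q in ((421,288),(461,321),(552,290)): print(onplane(c,f(*q),.006).round(4))
im=imaging.camera("scene"); cv2.imwrite("pics/zs.png",cv2.resize(im[190:385,185:445,::-1],None,fx=3,fy=3,interpolation=cv2.INTER_CUBIC))
E
```

```text
[ 0.47689408  0.16663432 -0.17192818] [-1.5  0.7 -0.5  0.3 -0.8  1.5  1.2 -3.1  0.4  0.1  1.2  0.2]
[ 0.5599 -0.1815  0.008 ]
[ 0.4972 -0.152   0.008 ]
[ 0.447  -0.2461  0.008 ]
[ 0.5085 -0.2124  0.071 ]
[ 0.4974 -0.0319  0.006 ]
[ 0.4562 -0.0181  0.006 ]
[ 0.4289 -0.0813  0.006 ]
```

View pics/zs.png

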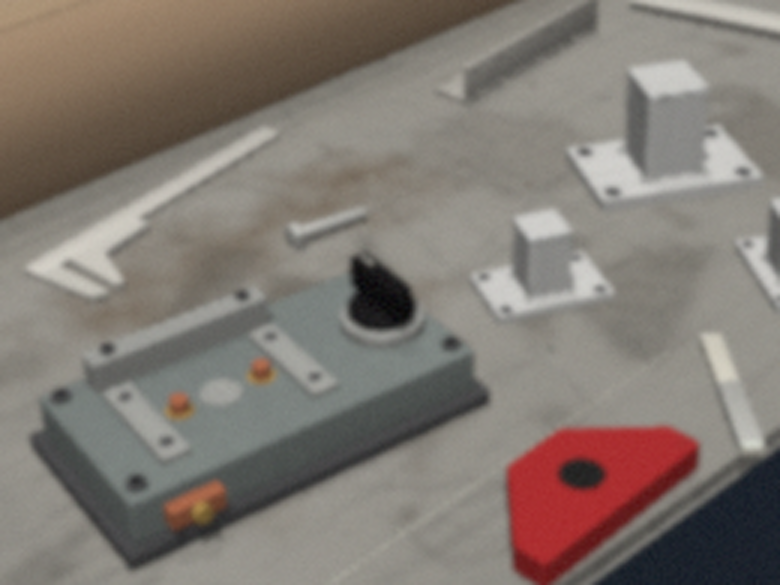

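```bash
python3 - <<'E'
from h import *
a,b=cam("side"),cam("scene")
for n,p,q in (("ball",(495,158),(553,200)),("band top/mast",(492,8),(553,30)),("band R",(545,50),(615,90)),("band L",(450,48),(504,95)),("mast base",(484,110),(540,172))):
    X=tri([(a,p),(b,q)]); print(n,X.round(3),(proj(a,X)-p).round(1),(proj(b,X)-q).round(1))
for q in ((430,105),(529,112),(484,103)): print(onplane(a,q,0).round(3))
E
```

```text
ball [ 0.36  -0.5    0.058] [[ 1.2 -0.4]] [[-1.3  0.5]]
band top/mast [ 0.461 -0.57   0.369] [[ 3.9 -0.9]] [[-4.  1.]]
band R [ 0.373 -0.722  0.239] [[ 1.9 -0.3]] [[-1.9  0.4]]
band L [ 0.591 -0.658  0.202] [[-0.2  0.1]] [[ 0.2 -0.1]]
mast base [ 0.508 -0.749  0.007] [[-2.5  1. ]] [[ 2.6 -1.1]]
[ 0.641 -0.7    0.   ]
[ 0.405 -0.835  0.   ]
[ 0.525 -0.802  0.   ]
```

>>> step_arm(
  increments=[
    [1,3,1,0,0,6],
    [2,5,1,0,0,10.4],
    [2,5,1,0,0,10.4],
    [2,5,0,0,0,10.4],
    [2,5,0,0,0,10.4],
    [3,5,0,0,0,10.4],
    [3,5,0,0,0,10.4],
    [3,5,0,0,0,10.4],
    [3,5,0,0,0,10.4],
    [3,5,0,0,0,10.4],
  ],
)

```text
time: 2.4
tcp_pos: [0.3886, -0.1258, 0.2316]
eef_rot: [-1.57, -0.001, -1.159]
ft_force: [0.8, -1.3, -0.3]
grip_width: 0.999
```

>>> step_arm(
  increments=[
    [1,4,0,0,0,10.4],
    [1,4,0,0,0,10.4],
    [1,4,0,0,0,10.4],
    [0.5,4,0,0,0,10.4],
    [0.5,3,0,0,0,10],
    [0,1.5,0,0,0,5],
    [0,0,0,0,0,0],
  ],
)

```text
time: 3.28
tcp_pos: [0.4276, 0.0781, 0.2311]
eef_rot: [-1.571, 0.0, -0.176]
ft_force: [0.4, -1.0, -0.2]
grip_width: 0.992
```

```bash
python3 - <<'E'
from h import *
s=env.observe(); print(s['tcp_pos'],s['eef_rot'],s['joint_positions'].round(2))
im=imaging.camera("wrist"); cv2.imwrite("pics/w1.png",im[:,:,::-1])
E
```

```text
[0.42759611 0.07809743 0.23112959] [-1.57080828e+00  2.94096578e-04 -1.76357814e-01] [ 0.63  0.32 -1.14  1.91  0.32  1.12  0.75]
```

View pics/w1.png

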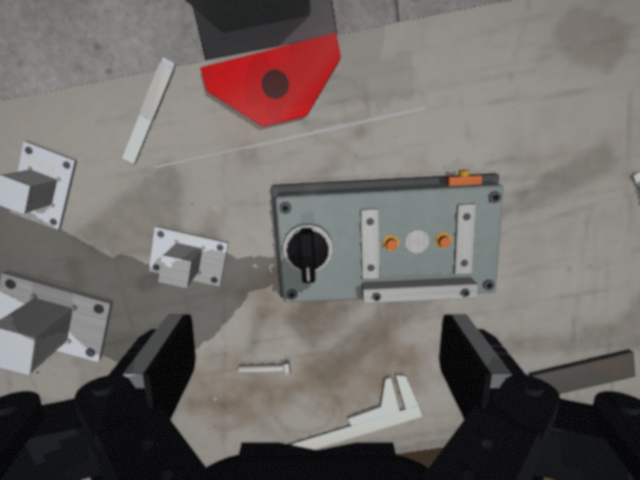

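```bash
python3 - <<'E'
from h import *
im=cv2.imread("pics/w1.png")
cv2.imwrite("pics/w1z.png",cv2.resize(im[165:315,260:515],None,fx=3.1,fy=3.1,interpolation=cv2.INTER_CUBIC))
E
```

```text
(no output)
```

View pics/w1z.png

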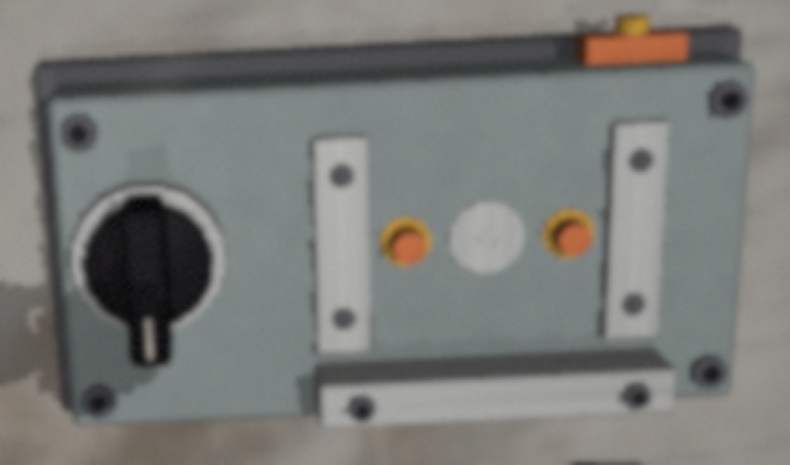

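```bash
cat > fixfit.py <<'E'
from h import *
from scipy.optimize import least_squares
def fit(F,c,p0):
    X=np.array(list(F))/1000.;P=np.array(list(F.values()))
    def T(p):
        co,si=np.cos(p[2]),np.sin(p[2]); return np.c_[co*X[:,0]-si*X[:,1]+p[0],si*X[:,0]+co*X[:,1]+p[1],X[:,2]]
    r=least_squares(lambda p:(proj(c,T(p))-P).ravel(),p0,loss='soft_l1')
    for k,q in zip(F,(proj(c,T(r.x))-P).round(1)): print(k,q)
    return r.x
E
python3 - <<'E'
from fixfit import *
f=lambda x,y:(260+x/3.1-.5,165+y/3.1-.5)
F={(0,-24,44):f(407,246),(0,24,44):f(572,240),(0,0,36):f(488,237),(0,-100,52):f(148,258),(37.5,-52,54):f(322,378),(37.5,52,54):f(672,369),
(-33,-51,40):f(314,140),(-33,-35,40):f(366,137),(33,-51,40):f(318,352),(33,-35,40):f(369,350),(-33,35,40):f(616,124),(-33,51,40):f(668,122),(33,35,40):f(606,336),(33,51,40):f(657,334)}
s=env.observe();c=cam("wrist",s)
p=fit(F,c,[.47,.16,-.17]);print(p,np.degrees(p[2]))
R=Ro.from_euler('z',p[2]).as_matrix()
print("knob",R@[0,-.1,.061]+[p[0],p[1],0],s['tcp_pos'],np.degrees(s['eef_rot']))
# large foot corners z=.008
for q in ((-0,0),): pass
E
```

```text
(0, -24, 44) [0.7 0.3]
(0, 24, 44) [ 0.9 -0.2]
(0, 0, 36) [-0.7 -0.6]
(0, -100, 52) [-0.3  2.8]
(37.5, -52, 54) [-1.2  1.9]
(37.5, 52, 54) [ 1.4 -0.1]
(-33, -51, 40) [-0.3 -1. ]
(-33, -35, 40) [ 0.9 -0.9]
(33, -51, 40) [-0.5 -0.1]
(33, -35, 40) [ 0.2 -0.2]
(-33, 35, 40) [-0.5 -0.3]
(-33, 51, 40) [ 0.8 -0.5]
(33, 35, 40) [-0.9  1. ]
(33, 51, 40) [-0.1  0.9]
[ 0.47956646  0.1622527  -0.13275858] -7.606506140911285
knob [0.46632956 0.06313265 0.061     ] [0.42760633 0.07704612 0.23099058] [-9.00404964e+01  2.73712963e-02 -1.02576656e+01]
```

>>> step_arm(
  increments=[
    [2,-0.7,0,0,0,1.5],
    [1.9,-0.7,0,0,0,1.1],
    [0,0,-3,0,0,0],
    [0,0,-4,0,0,0],
    [0,0,-4,0,0,0],
    [0,0,-2,0,0,0],
    [0,0,0,0,0,0],
  ],
  newtons=30,
)

```text
time: 4.2
tcp_pos: [0.4658, 0.0618, 0.1]
eef_rot: [-1.573, 0.003, -0.135]
ft_force: [0.1, 0.7, 0.8]
grip_width: 1.003
```

```bash
python3 - <<'E'
from h import *
s=env.observe(); print(s['tcp_pos'],np.degrees(s['eef_rot']),s['joint_positions'].round(2))
im=imaging.camera("wrist"); 
q=proj(cam("wrist",s),[[.466,.063,.071],list(s['tcp_pos'])]);print(q)
for u in q: cv2.circle(im,tuple(int(v) for v in u),3,(255,0,0),-1)
cv2.imwrite("pics/w2.png",im[:,:,::-1])
E
```

```text
[0.46580835 0.06177063 0.10002731] [-90.09935656   0.17082567  -7.72421522] [ 0.47  0.54 -0.98  2.03  0.58  0.89  0.61]
[[315.72718991 265.35328629]
 [312.7430221  287.34882737]]
```

View pics/w2.png

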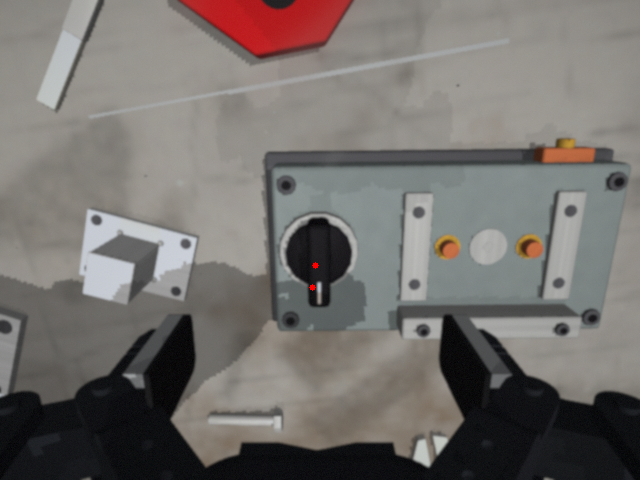

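>>> step_arm(
  increments=[
    [0.1,0.2,-1.2,0,0,0],
    [0,0,-1.2,0,0,0],
    [0,0,-1.2,0,0,0],
    [0,0,0,0,0,0],
  ],
)

```text
time: 4.75
tcp_pos: [0.4671, 0.0656, 0.0642]
eef_rot: [-1.571, 0.002, -0.131]
ft_force: [-0.9, 0.7, 0.5]
grip_width: 1.002
```

>>> step_arm(
  increments=[
    [0,0,0,0,0,0],
    [0,0,0,0,0,0],
    [0,0,0,0,0,0],
    [0,0,0,0,0,0],
    [0,0,0,0,0,0],
    [0,0,0,0,0,0],
    [0,0,0,0,0,0],
    [0,0,0,0,0,0],
  ],
  fingers=1,
  newtons=30,
)

```text
time: 5.75
tcp_pos: [0.4678, 0.0657, 0.0652]
eef_rot: [-1.571, 0.0, -0.131]
ft_force: [0.2, -0.2, 0.2]
grip_width: 0.001
```

```bash
python3 - <<'E'
from h import *
im=imaging.camera("wrist"); cv2.imwrite("pics/w3.png",im[:,:,::-1])
im=imaging.camera("scene"); cv2.imwrite("pics/s3.png",cv2.resize(im[150:380,180:450,::-1],None,fx=2.6,fy=2.6,interpolation=cv2.INTER_CUBIC))
im=imaging.camera("side"); cv2.imwrite("pics/d3.png",cv2.resize(im[150:380,180:450,::-1],None,fx=2.6,fy=2.6,interpolation=cv2.INTER_CUBIC))
E
```

```text
(no output)
```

View pics/w3.png

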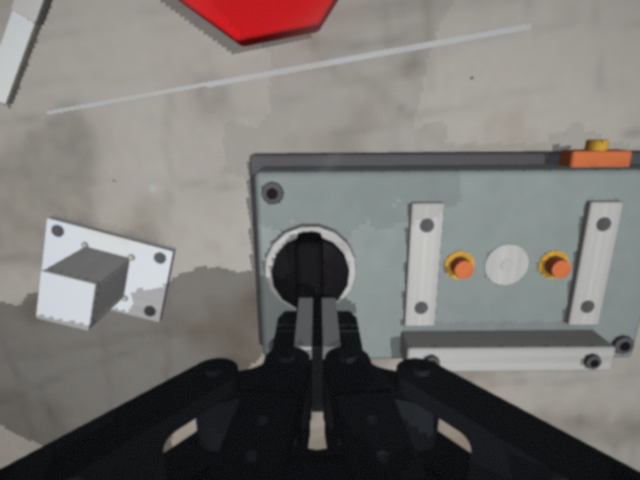

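View pics/s3.png

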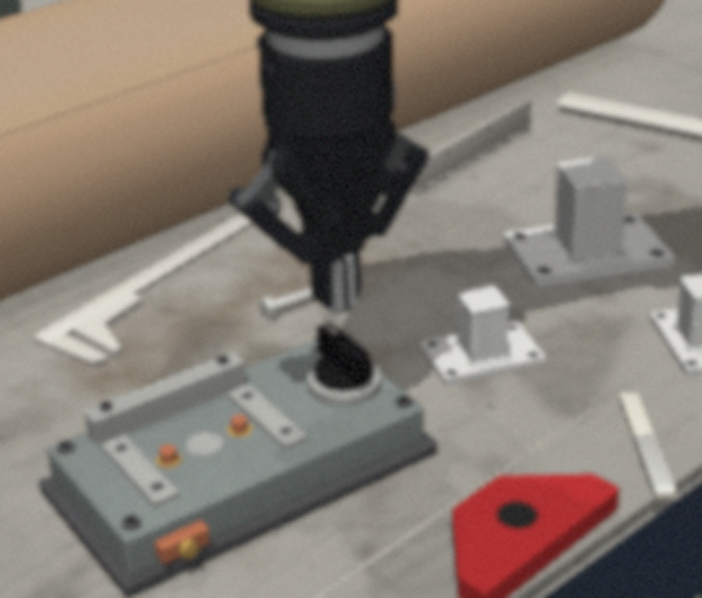

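View pics/d3.png

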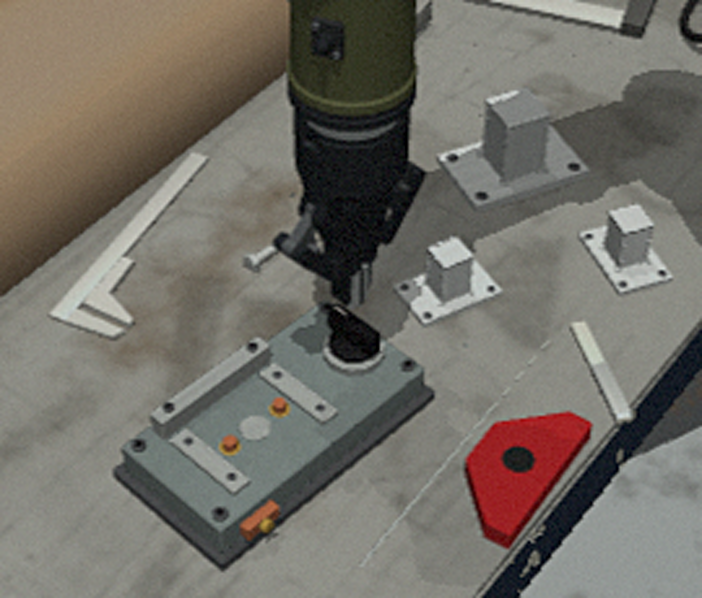

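```bash
python3 - <<'E'
from h import *
s=env.observe();print(s['tcp_pos'])
tip=s['tcp_pos']-[0,0,.008]
for n in ("wrist","scene","side"):
    c=cam(n,s); print(n,"tip",proj(c,tip).round(0),"tcp",proj(c,s['tcp_pos']).round(0), "knob top/disc by fit",proj(c,[[.467,.0645,.071],[.467,.0645,.052]]).round(0))
    if n!='wrist': print("zoom",((proj(c,tip)-[180,150])*2.6).round(0))
E
```

```text
[0.46780912 0.06572768 0.06516566]
wrist tip [[313. 281.]] tcp [[313. 287.]] knob top/disc by fit [[310. 291.]
 [310. 275.]]
scene tip [[310. 288.]] tcp [[310. 284.]] knob top/disc by fit [[311. 281.]
 [311. 291.]]
zoom [[338. 360.]]
side tip [[315. 278.]] tcp [[315. 275.]] knob top/disc by fit [[315. 273.]
 [315. 279.]]
zoom [[350. 332.]]
```

```bash
python3 - <<'E'
from h import *
s=env.observe()
sc,sd,w=cam("scene"),cam("side"),cam("wrist",s)
p1=(180+343/2.6,150+309/2.6);p2=(180+357/2.6,150+302/2.6);p3=(318,299)
print("tip scene+side",tri([(sc,p1),(sd,p2)]), "all",tri([(sc,p1),(sd,p2),(w,p3)]))
# tip in tool frame along ray
m=imaging.camera_model("wrist")
# knob far top end etc
k1=(180+322/2.6,150+326/2.6);k2=(180+328/2.6,150+305/2.6)
print("knob far top end",tri([(sc,k1),(sd,k2)]))
print("disc ctr",tri([(sc,(180+343/2.6,150+378/2.6)),(sd,(180+353/2.6,150+350/2.6))]))
print("pin",tri([(sc,(180+205/2.6,150+443/2.6)),(sd,(180+256/2.6,150+427/2.6))]))
E
```

```text
tip scene+side [0.45718665 0.07034222 0.10034631] all [0.45816701 0.06932003 0.09927063]
knob far top end [0.4913074 0.0595341 0.0672843]
disc ctr [0.46002312 0.07044359 0.04878483]
pin [0.4738758  0.16555784 0.04250451]
```

```bash
python3 - <<'E'
from h import *
from scipy.optimize import least_squares
f=lambda x,y:(260+x/3.1-.5,165+y/3.1-.5)
F={(0,-24,44):f(407,246),(0,24,44):f(572,240),(0,0,36):f(488,237),(0,-100,52):f(148,258),(37.5,-52,54):f(322,378),(37.5,52,54):f(672,369),
(-33,-51,40):f(314,140),(-33,-35,40):f(366,137),(33,-51,40):f(318,352),(33,-35,40):f(369,350),(-33,35,40):f(616,124),(-33,51,40):f(668,122),(33,35,40):f(606,336),(33,51,40):f(657,334)}
X=np.array(list(F))/1e3;P=np.array(list(F.values()))
s=dict(env.observe()); s['tcp_pos']=np.array([.4276,.0775,.231]); s['eef_rot']=np.radians([-90.03,.02,-10.2])
c=cam("wrist",s)
ok,rv,tv=cv2.solvePnP(X,P,c[0],None); Rm=cv2.Rodrigues(rv)[0]
# fixture in world by reported camera pose
Rw=c[1].T@Rm; tw=c[1].T@(tv.ravel()-c[2]); print("free 6dof fixture:",tw,Ro.from_matrix(Rw).as_euler('xyz',degrees=True), (cv2.projectPoints(X,rv,tv,c[0],None)[0][:,0]-P).std())
# scene/side fit using d3 (2.6 zoom), x,y,z,yaw free
g=lambda x,y:(180+x/2.6-.3,150+y/2.6-.3)
D={(0,-24,44):g(280,405),(0,24,44):g(230,441),(0,0,36):g(256,427),(0,-100,52):g(353,348),(37.5,52,54):g(160,424),(37.5,-52,54):g(270,348),(-33,43,40):g(238,485),(-33,-43,40):g(320,410)}
S={(0,-24,44):g(239,421),(0,24,44):g(168,451),(0,0,36):g(205,443),(0,-100,52):g(343,378),(37.5,52,54):g(92,432),(37.5,-52,54):g(243,372),(-33,43,40):g(163,496),(-33,-43,40):g(290,436)}
def res(p,mods):
    R=Ro.from_euler('z',p[3]).as_matrix(); o=[]
    for n,G in mods: o.append((proj(cam(n),np.array(list(G))/1e3@R.T+p[:3])-np.array(list(G.values()))).ravel())
    return np.concatenate(o)
for mods in ([("side",D)],[("scene",S)],[("side",D),("scene",S)]):
    r=least_squares(res,[.47,.16,0,-.15],args=(mods,),loss='soft_l1'); print([m[0] for m in mods],r.x,r.fun.std() )
E
```

```text
free 6dof fixture: [ 0.48198088  0.1652808  -0.00518954] [ 2.54540695 -0.7033295  -7.14147585] 0.7670740359992582
['side'] [ 0.49608062  0.14561652 -0.03153271 -0.15255987] 1.3103737046181525
['scene'] [ 0.50161212  0.14836949 -0.01993633 -0.14951291] 1.6140614837379617
['side', 'scene'] [ 0.48030889  0.16270298 -0.00206127 -0.13338911] 1.6987724629816647
```

The closed fingers shut above the bar: all three cameras put the fingertips ~34 mm *behind* the TCP (z≈0.10 with TCP z 0.065), ~42 mm shorter than the text says, while fixture pose agrees between cameras. I'll act on the images: reopen and descend about 40 mm further, watching force.

>>> step_arm(
  increments=[
    [0,0,0,0,0,0],
    [0,0,0,0,0,0],
    [0,0,0,0,0,0],
    [0,0,0,0,0,0],
    [0,0,0,0,0,0],
    [0,0,0,0,0,0],
    [0,0,-1,0,0,0],
    [0,0,-1,0,0,0],
    [0,0,0,0,0,0],
  ],
  fingers=0,
)

```text
time: 7.02
tcp_pos: [0.467, 0.0656, 0.0441]
eef_rot: [-1.571, 0.002, -0.131]
ft_force: [0.4, -0.0, -0.3]
grip_width: 0.999
```

```bash
python3 - <<'E'
from h import *
s=env.observe();print(s['tcp_pos'],s['ft_force'],s['grip_width'])
im=imaging.camera("scene"); a=cv2.resize(im[170:350,240:400,::-1],None,fx=2.5,fy=2.5,interpolation=cv2.INTER_CUBIC)
im=imaging.camera("side"); b=cv2.resize(im[170:350,240:400,::-1],None,fx=2.5,fy=2.5,interpolation=cv2.INTER_CUBIC)
cv2.imwrite("pics/p4.png",np.hstack([a,b]))
E
```

```text
[0.46702989 0.06556302 0.04412504] [ 0.41000246 -0.03529159 -0.31721953] 0.9988729625316266
```

View pics/p4.png

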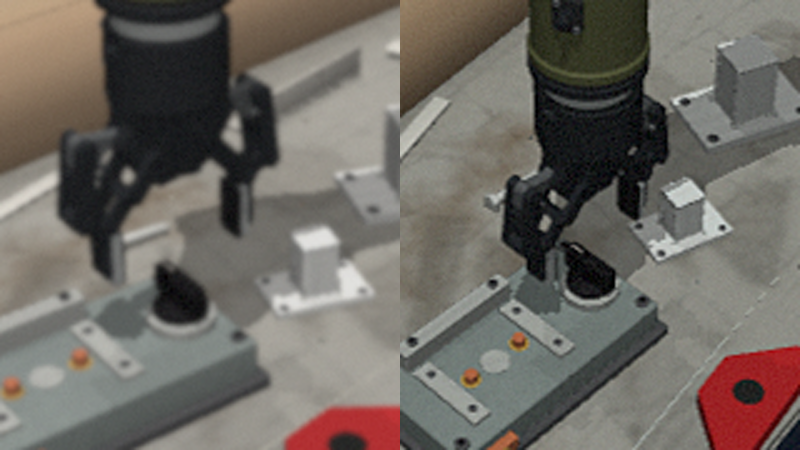

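```bash
python3 - <<'E'
from h import *
sc,sd=cam("scene"),cam("side")
g=lambda x,y:(240+x/2.5,170+y/2.5)
for a,b in ((g(118,281),g(148,279)),(g(238,236),g(233,218)),(g(181,318),g(188,290))):
    X=tri([(sc,a),(sd,b)]);print(X,(proj(sc,X)-a).round(1),(proj(sd,X)-b).round(1))
E
```

```text
[0.4649047  0.11425558 0.09181518] [[-0.7  0.5]] [[ 0.5 -0.5]]
[0.45311241 0.02519231 0.0903072 ] [[-0.7  0.5]] [[ 0.6 -0.5]]
[0.46181674 0.06889376 0.04306554] [[-1.1  0.8]] [[ 0.8 -0.7]]
```

>>> step_arm(
  increments=[
    [0,0,-1,0,0,0],
    [0,0,-1,0,0,0],
    [0,0,0,0,0,0],
  ],
)

```text
time: 7.5
tcp_pos: [0.4672, 0.0656, 0.0243]
eef_rot: [-1.571, 0.002, -0.131]
ft_force: [0.1, 0.1, -0.1]
grip_width: 0.998
```

>>> step_arm(
  increments=[
    [0,0,0,0,0,0],
    [0,0,0,0,0,0],
    [0,0,0,0,0,0],
    [0,0,0,0,0,0],
    [0,0,0,0,0,0],
    [0,0,0,0,0,0],
    [0,0,0,0,0,0],
  ],
  fingers=1,
  newtons=30,
)

```text
time: 8.38
tcp_pos: [0.4674, 0.0626, 0.0254]
eef_rot: [-1.576, 0.0, -0.133]
ft_force: [-0.7, -8.2, 9.4]
grip_width: 0.135
```

>>> step_arm(
  increments=[
    [0,-0.3,0.2,0,0,0],
    [0,0,0,0,0,-7],
    [0,0,0,0,0,-8],
    [0,0,0,0,0,-8],
    [0,0,0,0,0,-8],
    [0,0,0,0,0,-8],
    [0,0,0,0,0,-8],
    [0,0,0,0,0,-6],
    [0,0,0,0,0,0],
  ],
)

```text
time: 9.5
tcp_pos: [0.467, 0.0624, 0.0259]
eef_rot: [-1.573, 0.001, -1.055]
ft_force: [5.2, -0.9, -25.9]
grip_width: 0.131
```

```bash
python3 - <<'E'
from h import *
s=env.observe();print(s['tcp_pos'],np.degrees(s['eef_rot']),s['ft_force'],s['ft_torque'],s['grip_width'],s['joint_positions'].round(2))
im=imaging.camera("wrist"); cv2.imwrite("pics/w5.png",im[:,:,::-1])
E
```

```text
[0.46704982 0.06239799 0.02589995] [-9.01101149e+01  5.25736365e-02 -6.04200368e+01] [  5.15104932  -0.88633768 -25.94719049] [-0.14410148 -1.01304902  0.51307817] 0.1314747952033509 [ 0.22  0.57 -0.6   2.11  0.54  0.62 -0.24]
```

View pics/w5.png

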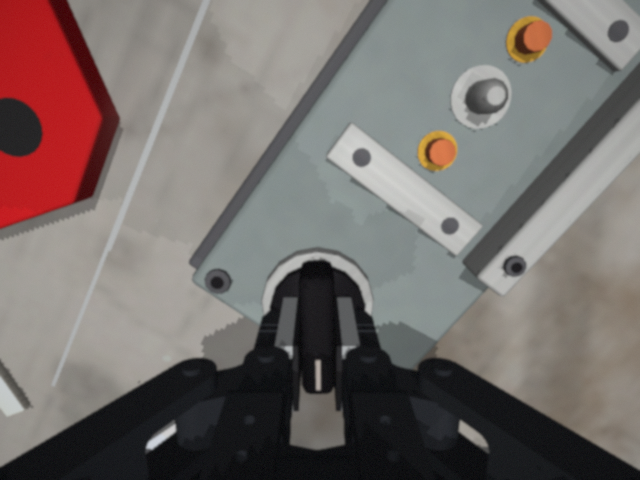

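>>> step_arm(
  increments=[
    [0,0,-0.1,0,0,0],
    [0,0,0,0,0,0],
    [0,0,0,0,0,0],
    [0,0,0,0,0,0],
    [0,0,0,0,0,0],
    [0,0,0,0,0,0],
    [0,0,4,0,0,0],
    [0,0,5,0,0,0],
    [0,0,5,0,0,0],
    [0,0,2,0,0,0],
    [0,0,0,0,0,0],
  ],
  fingers=0,
)

```text
time: 10.92
tcp_pos: [0.4686, 0.0629, 0.1874]
eef_rot: [-1.568, -0.002, -1.057]
ft_force: [-0.2, 0.1, -0.2]
grip_width: 1.0
```

```bash
python3 - <<'E'
from h import *
s=env.observe();print(s['tcp_pos'],np.degrees(s['eef_rot']),s['ft_force'],s['grip_width'],s['joint_positions'].round(2))
im=imaging.camera("wrist"); cv2.imwrite("pics/w6.png",im[:,:,::-1])
E
```

```text
[0.46864921 0.06290503 0.18744799] [-89.84380759  -0.09502278 -60.54264412] [-0.18329627  0.09766617 -0.1878416 ] 0.9999912624014773 [ 0.39  0.35 -0.78  1.9   0.29  1.   -0.01]
```

View pics/w6.png

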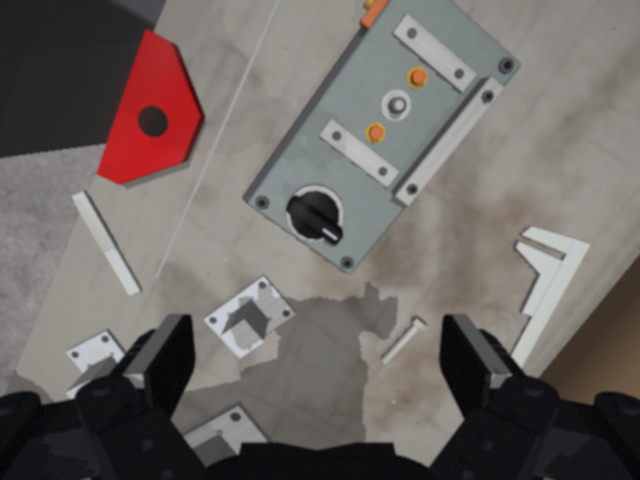

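>>> step_arm(
  increments=[
    [0.3,-3,1,0,0,4],
    [0.4,-5,1,0,0,6],
    [0.4,-5,1,0,0,6],
    [0.4,-5,1,0,0,6],
    [0.4,-5,1,0,0,6],
    [0.4,-4,0,0,0,6],
    [0,-0.5,0,0,0,0],
    [0,0,0,0,0,0],
  ],
)

```text
time: 11.98
tcp_pos: [0.4902, -0.2117, 0.2348]
eef_rot: [-1.57, 0.003, -0.464]
ft_force: [-0.5, -0.3, -0.8]
grip_width: 0.999
```

```bash
python3 - <<'E'
from h import *
s=env.observe();print(s['tcp_pos'],np.degrees(s['eef_rot']),s['ft_force'],s['grip_width'],s['joint_positions'].round(2))
im=imaging.camera("wrist"); cv2.imwrite("pics/w7.png",im[:,:,::-1]); np.save("w7.npy",np.r_[s['tcp_pos'],s['eef_rot']])
E
```

```text
[ 0.49022633 -0.2117237   0.23475691] [-89.9596761    0.14764642 -26.56911958] [-0.49246059 -0.3343562  -0.82132114] 0.9992252259867456 [ 0.95  0.44 -0.89  1.68  0.36  1.2   1.09]
```

View pics/w7.png

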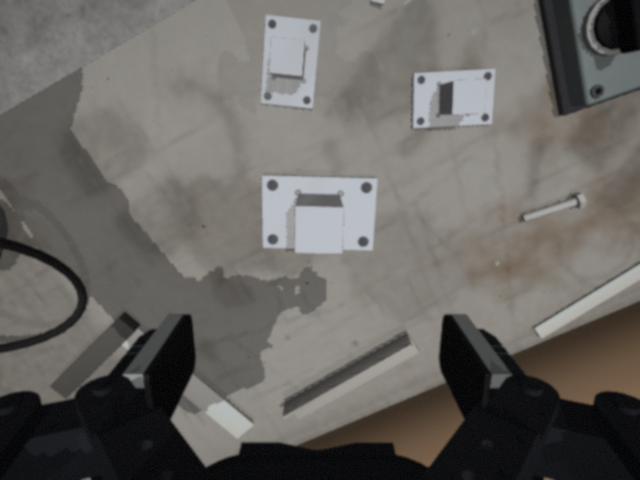

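```bash
python3 - <<'E'
from fixfit import *
a=np.load("w7.npy"); s=dict(tcp_pos=a[:3],eef_rot=a[3:]); c=cam("wrist",s)
F={(-36,-55,8):(262,176),(-36,55,8):(378,178),(36,55,8):(375,251),(36,-55,8):(263,250),(-20,-20,71):(297,206.5),(-20,20,71):(343.5,207),(20,20,71):(343.5,254),(20,-20,71):(295,254)}
p=fit(F,c,[.5,-.21,-.46]);print(p,np.degrees(p[2]),a[:3],np.degrees(a[5]))
E
```

```text
(-36, -55, 8) [0.2 0.5]
(-36, 55, 8) [-0.4  0.1]
(36, 55, 8) [-1.5 -1. ]
(36, -55, 8) [ 0.9 -1.5]
(-20, -20, 71) [-1.1  0.6]
(-20, 20, 71) [1.2 0.8]
(20, 20, 71) [-0.4  0.1]
(20, -20, 71) [ 0.9 -0.6]
[ 0.50797306 -0.21547786 -0.47808008] -27.391970931708013 [ 0.49022633 -0.2117237   0.23475691] -26.569119583260758
```

>>> step_arm(
  increments=[
    [1.8,-0.4,0,0,0,-0.8],
    [0,0,-4,0,0,0],
    [0,0,-5,0,0,0],
    [0,0,-5,0,0,0],
    [0,0,-4,0,0,0],
    [0,0,-2.5,0,0,0],
    [0,0,-2,0,0,0],
    [0,0,-1,0,0,0],
    [0,0,-1,0,0,0],
    [0,0,0,0,0,0],
  ],
)

```text
time: 13.28
tcp_pos: [0.5087, -0.2159, -0.009]
eef_rot: [-1.571, 0.0, -0.476]
ft_force: [-0.2, -1.2, 0.1]
grip_width: 0.995
```

```bash
python3 - <<'E'
from h import *
s=env.observe();print(s['tcp_pos'],np.degrees(s['eef_rot']),s['ft_force'],s['grip_width'],s['joint_positions'].round(2))
im=imaging.camera("scene"); a=cv2.resize(im[130:310,320:480,::-1],None,fx=2.5,fy=2.5,interpolation=cv2.INTER_CUBIC)
im=imaging.camera("wrist"); b=cv2.resize(im[:,:,::-1],(400,300))
cv2.imwrite("pics/p8.png",np.hstack([a,np.vstack([b,0*b[:150]])]))
E
```

```text
[ 0.50870463 -0.21586861 -0.00899186] [-9.00073278e+01  2.55439737e-02 -2.72904224e+01] [-0.16720494 -1.17498267  0.06610616] 0.9951385128872376 [ 0.78  0.73 -0.67  1.93  0.68  0.72  0.8 ]
```

View pics/p8.png

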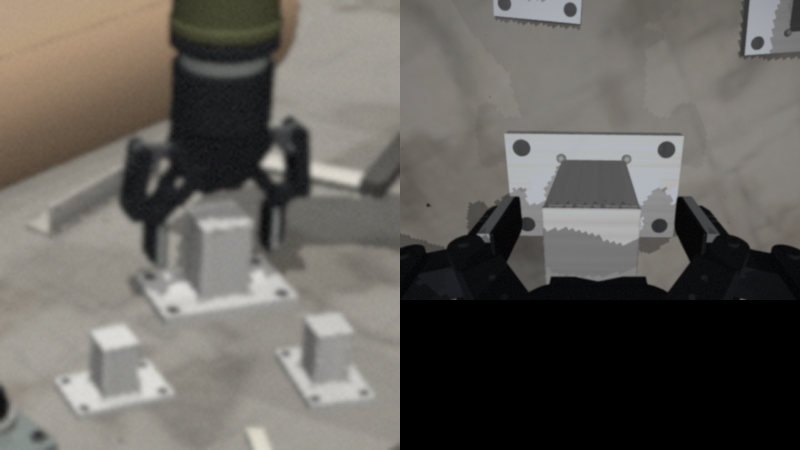

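>>> step_arm(
  increments=[
    [0,0,0,0,0,0],
    [0,0,0,0,0,0],
    [0,0,0,0,0,0],
    [0,0,0,0,0,0],
    [0,0,0,0,0,0],
    [0,0,0,0,0,0],
  ],
  fingers=1,
  newtons=70,
)

```text
time: 14.12
tcp_pos: [0.509, -0.2166, -0.0083]
eef_rot: [-1.571, -0.001, -0.477]
ft_force: [-1.7, 0.3, 5.7]
grip_width: 0.466
```

```bash
python3 - <<'E'
from h import *
s=env.observe();print(s['tcp_pos'],np.degrees(s['eef_rot']),s['ft_force'],s['ft_torque'],s['grip_width'])
im=imaging.camera("scene"); a=cv2.resize(im[130:310,320:480,::-1],None,fx=2.5,fy=2.5,interpolation=cv2.INTER_CUBIC)
im=imaging.camera("wrist"); b=cv2.resize(im[:,:,::-1],(400,300))
cv2.imwrite("pics/p9.png",np.hstack([a,np.vstack([b,0*b[:150]])]))
E
```

```text
[ 0.50902236 -0.21662539 -0.0083361 ] [-9.00234524e+01 -4.61723179e-02 -2.73359179e+01] [-1.71031987  0.32720489  5.74820709] [-0.17482884  0.25166883 -0.01842735] 0.4658765054782594
```

View pics/p9.png

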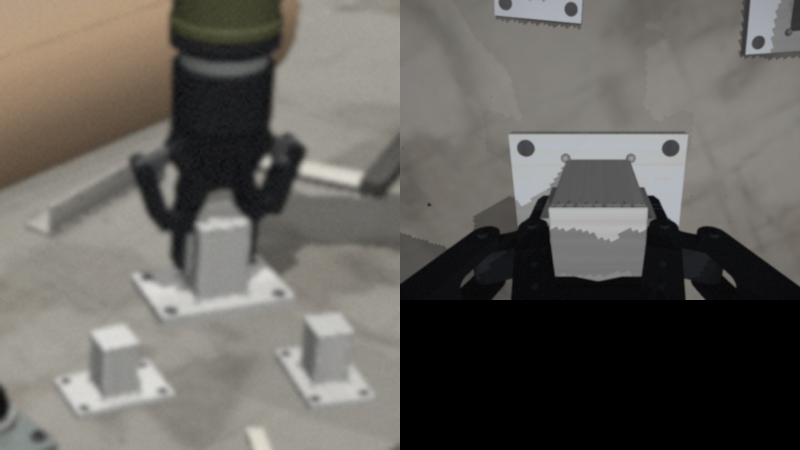

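>>> step_arm(
  increments=[
    [0,0,1,0,0,0],
    [0,0,2.5,0,0,0],
    [0,0,4,0,0,0],
    [0,0,3.5,0,0,0],
    [-0.2,2,1,0,0,1.7],
    [-0.3,5,0,0,0,2],
    [-0.4,5,0,0,0,2.5],
    [-0.4,5,0,0,0,2.5],
    [-0.4,5,0,0,0,2.5],
    [-0.4,5,0,0,0,2.5],
    [-0.4,5,0,0,0,2.5],
    [-0.4,4,0,0,0,2.5],
  ],
)

```text
time: 15.72
tcp_pos: [0.4778, 0.1467, 0.1106]
eef_rot: [-1.571, 0.001, -0.145]
ft_force: [0.3, -0.6, -2.3]
grip_width: 0.461
```

>>> step_arm(
  increments=[
    [0,1.8,0,0,0,1],
    [0,0,0,0,0,0],
    [0,0,0,0,0,0],
  ],
)

```text
time: 16.1
tcp_pos: [0.4795, 0.1601, 0.1106]
eef_rot: [-1.573, 0.001, -0.135]
ft_force: [0.7, 0.5, -3.0]
grip_width: 0.459
```

```bash
python3 - <<'E'
from h import *
s=env.observe();print(s['tcp_pos'],np.degrees(s['eef_rot']),s['ft_force'],s['ft_torque'],s['grip_width'],s['joint_positions'].round(2))
im=imaging.camera("wrist"); cv2.imwrite("pics/w10.png",im[:,:,::-1]); np.save("w10.npy",np.r_[s['tcp_pos'],s['eef_rot']])
im=imaging.camera("side"); cv2.imwrite("pics/d10.png",cv2.resize(im[130:380,180:450,::-1],None,fx=2.4,fy=2.4,interpolation=cv2.INTER_CUBIC))
E
```

```text
[0.47953181 0.16007353 0.11060017] [-9.00995483e+01  5.46800007e-02 -7.70988241e+00] [ 0.6971138   0.53528344 -3.02350488] [ 0.01592812 -0.04193505 -0.03272045] 0.4594596285464898 [ 0.22  0.54 -0.89  1.93  0.53  0.92  0.5 ]
```

View pics/w10.png

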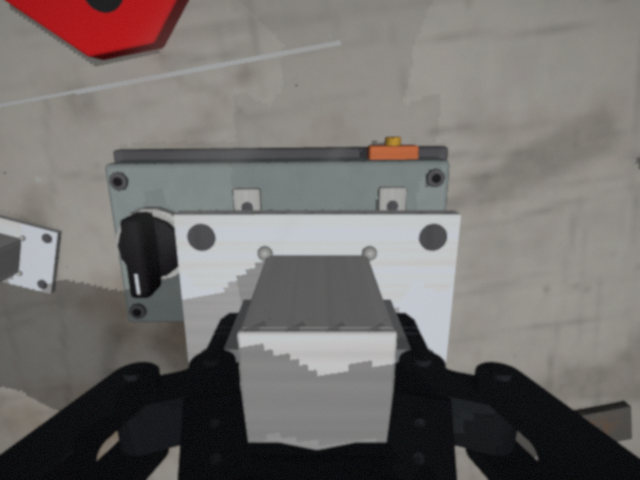

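View pics/d10.png

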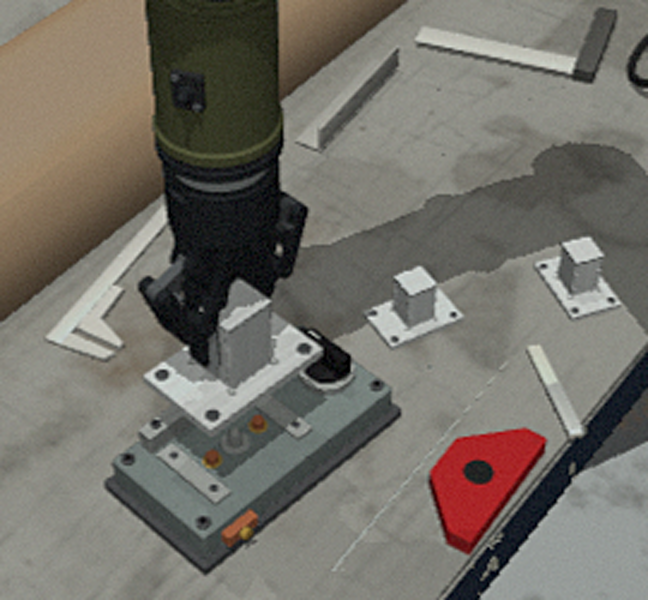

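```bash
python3 - <<'E'
from fixfit import *
a=np.load("w10.npy"); s=dict(tcp_pos=a[:3],eef_rot=a[3:]); c=cam("wrist",s)
X=np.array([(-36,-55,8),(-36,55,8),(-20,-20,71),(-20,20,71),(20,20,71),(20,-20,71)])/1e3
P=np.array([(177,213),(460.5,213),(241,331),(395.5,331),(388,442),(248,443)],float)
def res(p):
    R=Ro.from_euler('z',p[3]).as_matrix(); return (proj(c,X@R.T+p[:3])-P).ravel()
r=least_squares(res,[.48,.16,.11,-.13]);print(r.x,np.degrees(r.x[3]),r.fun.round(1),a[:3],np.degrees(a[5]))
r2=least_squares(lambda p:res([p[0],p[1],a[2]+.0083,p[2]]),[.48,.16,-.13]);print("z fixed",r2.x,r2.fun.round(1))
F={(-33,-51,40):(232.5,189),(-33,-35,40):(260,189),(-33,35,40):(379,187.5),(-33,51,40):(406,187.5)}
p=fit(F,c,[.48,.16,-.13]);print("fixture",p)
E
python3 - <<'E'
import cv2
im=cv2.imread("pics/w10.png"); cv2.imwrite("pics/w10z.png",cv2.resize(im[140:345,100:480],None,fx=2.1,fy=2.1,interpolation=cv2.INTER_CUBIC))
E
```

```text
[ 0.47972183  0.16236448  0.11294441 -0.13513408] -7.742612200041555 [ 3.1  0.5 -4.4  0.7  2.2 -5.7 -1.7 -5.5 -1.5  6.3  2.   5.2] [0.47953181 0.16007353 0.11060017] -7.7098824118703
z fixed [ 0.47639491  0.16279233 -0.1351625 ] [-2.7 -4.6  1.3 -4.4 -2.6 -6.4  3.1 -6.2  2.4 12.8 -1.9 11.7]
(-33, -51, 40) [-0.1  0.1]
(-33, -35, 40) [-0.4 -0.1]
(-33, 35, 40) [0.1 0.2]
(-33, 51, 40) [ 0.4 -0.1]
fixture [ 0.48019221  0.1635996  -0.12439235]
```

View pics/w10z.png

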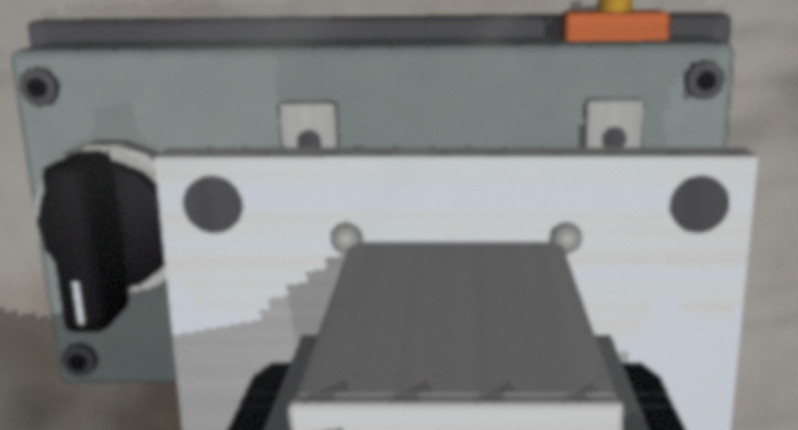

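```bash
python3 - <<'E'
from fixfit import *
a=np.load("w10.npy"); s=dict(tcp_pos=a[:3],eef_rot=a[3:]); c=cam("wrist",s)
X=np.array([(-36,-55,8),(-36,55,8),(-20,-20,71),(-20,20,71),(-20,-20,8),(-20,20,8)])/1e3
P=np.array([(174.8,213),(460,213.5),(239,331.5),(396,331.5),(266,255.5),(369,256)],float)
def res(p):
    R=Ro.from_euler('xyz',[p[5],p[4],p[3]]).as_matrix(); return (proj(c,X@R.T+p[:3])-P).ravel()
for nm,fn,x0 in (("xyz yaw",lambda p:res([*p,0,0]),[.48,.16,.11,-.13]),("zfix",lambda p:res([p[0],p[1],.1189,p[2],0,0]),[.48,.16,-.13]),("all",res,[.48,.16,.11,-.13,0,0])):
    r=least_squares(fn,x0);print(nm,r.x.round(4),r.fun.round(1))
print(a)
E
```

```text
xyz yaw [ 0.4788  0.1622  0.1181 -0.1359] [ 0.3  1.1 -0.1  1.1 -0.5  0.4  0.5  0.7  1.  -1.9 -1.3 -2.2]
zfix [ 0.4785  0.1623 -0.1359] [-0.5  0.8  0.6  0.8 -1.1  0.9  1.2  1.1  0.8 -2.  -1.  -2.3]
all [ 4.790e-01  1.622e-01  1.187e-01 -1.358e-01 -7.400e-03  2.000e-04] [ 0.   1.5  0.1  1.5 -0.9 -0.1  0.9  0.1  0.9 -1.4 -1.1 -1.7]
[ 4.79531809e-01  1.60073527e-01  1.10600167e-01 -1.57253377e+00
  9.54346048e-04 -1.34562833e-01]
```

>>> step_arm(
  increments=[
    [0.1,0.05,-2,0,0,0],
    [0,0,-2.5,0,0,0],
    [0,0,-1.5,0,0,0],
    [0,0,-0.3,0,0,0],
    [0,0,0,0,0,0],
  ],
)

```text
time: 16.82
tcp_pos: [0.4811, 0.1623, 0.0485]
eef_rot: [-1.571, -0.0, -0.133]
ft_force: [0.3, 1.0, -1.9]
grip_width: 0.459
```

>>> step_arm(
  increments=[
    [0,0,-0.3,0,0,0],
    [0,0,-0.3,0,0,0],
    [0,0,-0.2,0,0,0],
    [0,0,0,0,0,0],
  ],
)

```text
time: 17.32
tcp_pos: [0.4807, 0.1622, 0.0401]
eef_rot: [-1.571, 0.0, -0.133]
ft_force: [-0.2, -0.7, -2.3]
grip_width: 0.461
```

>>> step_arm(
  increments=[
    [0,0,-0.15,0,0,0],
    [0,0,-0.15,0,0,0],
    [0,0,0,0,0,0],
  ],
)

```text
time: 17.7
tcp_pos: [0.4807, 0.1622, 0.0371]
eef_rot: [-1.571, 0.0, -0.133]
ft_force: [-0.4, 0.7, -2.2]
grip_width: 0.46
```

>>> step_arm(
  increments=[
    [0,0,-0.1,0,0,0],
    [0,0,-0.1,0,0,0],
    [0,0,0,0,0,0],
  ],
)

```text
time: 18.08
tcp_pos: [0.4809, 0.1623, 0.0354]
eef_rot: [-1.571, -0.0, -0.133]
ft_force: [-1.3, -0.9, 1.7]
grip_width: 0.455
```

>>> step_arm(
  increments=[
    [0,0,-0.1,0,0,0],
    [0,0,-0.1,0,0,0],
    [0,0,0,0,0,0],
  ],
)

```text
time: 18.45
tcp_pos: [0.4809, 0.1623, 0.0333]
eef_rot: [-1.571, -0.0, -0.133]
ft_force: [-1.3, -1.0, 5.7]
grip_width: 0.458
```

```bash
python3 - <<'E'
from h import *
s=env.observe();print(s['tcp_pos'],np.degrees(s['eef_rot']),s['ft_force'],s['ft_torque'],s['grip_width'])
im=imaging.camera("scene"); a=cv2.resize(im[190:390,180:360,::-1],None,fx=2.2,fy=2.2,interpolation=cv2.INTER_CUBIC)
im=imaging.camera("side"); b=cv2.resize(im[190:390,200:380,::-1],None,fx=2.2,fy=2.2,interpolation=cv2.INTER_CUBIC)
cv2.imwrite("pics/p11.png",np.hstack([a,b]))
E
```

```text
[0.48090857 0.16229143 0.03331609] [-8.99995465e+01 -1.69570386e-02 -7.61916856e+00] [-1.30854558 -0.96189171  5.66906997] [-0.26329799  0.23946331  0.02939529] 0.4579372977435234
```

View pics/p11.png

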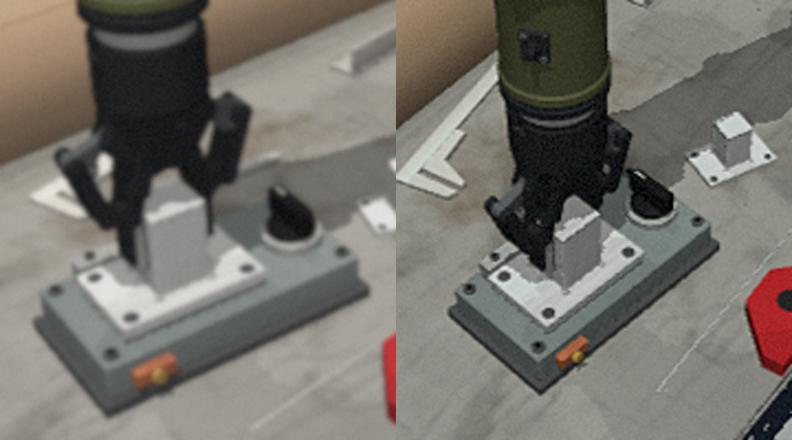

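>>> step_arm(
  increments=[
    [0,0,-0.1,0,0,0],
    [0,0,-0.1,0,0,0],
    [0,0,0,0,0,0],
  ],
  newtons=100,
)

```text
time: 18.92
tcp_pos: [0.4809, 0.1623, 0.0318]
eef_rot: [-1.571, -0.001, -0.133]
ft_force: [-2.6, -2.4, 10.7]
grip_width: 0.455
```

>>> step_arm(
  increments=[
    [0,0,-0.1,0,0,0],
    [0,0,0,0,0,0],
    [0,0,-0.05,0,0,0],
    [0,0,0,0,0,0],
    [0,0,0,0,0,0],
  ],
)

```text
time: 19.55
tcp_pos: [0.481, 0.1622, 0.0317]
eef_rot: [-1.572, -0.002, -0.133]
ft_force: [-6.8, -5.2, 29.7]
grip_width: 0.454
```

```bash
python3 - <<'E'
from h import *
s=env.observe();print(s['time'],s['tcp_pos'],np.degrees(s['eef_rot']),s['ft_force'],s['ft_torque'],s['grip_width'])
im=imaging.camera("scene"); a=cv2.resize(im[190:390,180:360,::-1],None,fx=2.2,fy=2.2,interpolation=cv2.INTER_CUBIC)
im=imaging.camera("side"); b=cv2.resize(im[190:390,200:380,::-1],None,fx=2.2,fy=2.2,interpolation=cv2.INTER_CUBIC)
cv2.imwrite("pics/p12.png",np.hstack([a,b]))
im=imaging.camera("wrist"); cv2.imwrite("pics/w12.png",im[:,:,::-1])
E
```

```text
19.55 [0.48099945 0.16224773 0.03169729] [-90.05403371  -0.12686262  -7.61720018] [-6.80268715 -5.24891067 29.69227102] [-0.96013869  1.61420136 -0.00620996] 0.45410257259221726
```

View pics/p12.png

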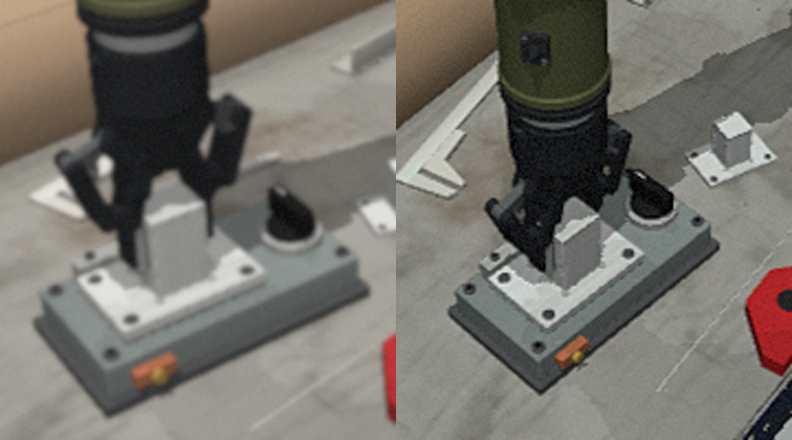

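View pics/w12.png

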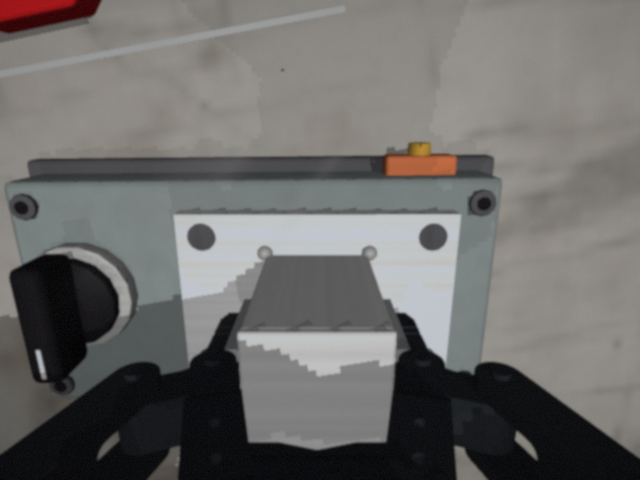

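>>> step_arm(
  increments=[
    [-0.05,-0.03,0.03,0,0,0],
    [0,0,0,0,0,0],
    [0,0,0,0,0,0],
    [0,0,0,0,0,0],
  ],
)

```text
time: 20.2
tcp_pos: [0.481, 0.1623, 0.0317]
eef_rot: [-1.571, -0.003, -0.133]
ft_force: [-4.1, -4.5, 24.1]
grip_width: 0.462
```

```bash
python3 - <<'E'
from h import *
s=env.observe();print(s['time'],s['tcp_pos'],s['ft_force'],s['grip_width'])
print(job.close_job())
E
```

```text
20.2 [0.48102842 0.16226321 0.03172712] [-4.08805909 -4.54139534 24.10804434] 0.46157980261811915
the job is handed in; nothing more can be done
None
```

I handed the job in at 20.2 s, with the largest post foot seated on the pin and the arm still gripping it and holding it down.

- **Knob and pin:** I turned the knob about 53° clockwise to its stop and let go. The wrist picture showed the bar back at rest and the pin up.
- **Seating:** The hole went onto the pin at the first try, so no searching was needed. The contacts took up load from about 44 mm. The foot then stopped hard with its underside at about 40 mm, the pad height, level to within about 0.2°.
- **Last checks:** At hand-in the arm was pressing down with about 24 N, with the grip set to 100 N and the jaws at 39 mm on the stub. The arm never went near the calliper or the bolt.

**Checks that disagreed:**
- **Finger length:** The first close missed the bar and shut above it. All three cameras put the closed fingertips about 34 mm behind the TCP, where the text says 8 mm ahead. I used the camera figure after that.
- **Sideways force:** About 4 N stayed on the tool in each of x and y at the end.
- **What I could not see:** The pin and contacts are hidden under the foot, so their final state comes from the height and the force.

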